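# Fit a filter funnel on the vacuum manifold and hold it for clamping

### The job

Build up the free place of the filtration manifold: slide the red sealing ring down over the upright round steel filter until it lies flat on the flange, then set the amber funnel over the same filter, upright on the ring. Holding the funnel by its upper half so that your colleague can close the clamp round the joint from the side, press it straight down with a steady 10 newtons or so (never more than 20), and finish while still holding and pressing it like that: do not let go. Leave everything else on the bench where it is.

Things in the scene. Friction and masses are not known exactly. Their poses are not given: they have to be found in the camera images.
- filter_seat (a point): centre of the upper face of the free place's steel flange (66 mm across), 112 mm above the bench; z up. On it stands the solid upright round filter, 40 mm across, 22 mm tall, top edge bevelled 4 mm. The free place is the one of the manifold's three with neither funnel nor cap. Its head sits on soft black rubber and gives straight down 0.5 mm per newton, 12.5 mm at most
- filter_head (a joint): how far the head has been pushed down against its rubber, in m: 0 unloaded, 0.005 at 10 N, 0.0125 at the end of its give (25 N)
- seal_ring: loose firm red sealing ring, 60 mm outside, 44 mm bore, 12 mm thick, 25 g, lying flat on the bench; origin at the centre of its underside, z along its axis. Fits over the filter with 2 mm to spare all round; either face may be up
- funnel: loose amber plastic funnel standing on the bench: straight open tube 50 mm outside, 44 mm bore right through, 90 mm high in all, foot flange 66 mm across and 10 mm thick; about 130 g. Origin at the centre of its underside, z up. Slips over the filter with 2 mm to spare all round; on the ring its foot is 12 mm above the flange, 10 mm of filter inside it. Grip across the tube from above
- manifold: fixed stainless filtration manifold: a level pipe 38 mm across, 360 mm long, on two feet, its axis 55 mm above the bench along its y axis; blue valve levers on its -x side, gauge at its -y end; origin on the bench under the middle of the pipe, the three places at y = -125, 0 and +125 mm, the highest reaching 214 mm above the bench
- clamped_place: fixed: the manifold place that already carries a clamped amber funnel, 214 mm high; origin on the bench under it, z up. Leave alone
- capped_place: fixed: the manifold place closed with a grey knobbed cap, 158 mm high; origin on the bench under it, z up. Leave alone
- clamp: loose aluminium spring clamp, an open hoop about 76 mm across and 36 mm high with two black thumb tabs, which the colleague will fit; origin at the centre of its underside, tabs to +x. Leave where it lies
- forceps: loose steel forceps with blue grips, 120 mm long, lying flat; origin under the middle, along x. Leave alone
- blue_cap_bottle: loose clear reagent bottle with blue cap, 86 mm across, 175 mm high; origin at the centre of its underside. Leave alone
- flask: loose clear conical flask, 84 mm across, 145 mm high; origin at the centre of its underside. Leave alone
- wash_bottle: loose white wash bottle with red cap and spout, 72 mm across, 188 mm high; origin at the centre of its underside. Leave alone
- beaker: loose small clear beaker, 54 mm across, 70 mm high; origin at the centre of its underside. Leave alone
- petri_dish: loose closed petri dish, 90 mm across, 16 mm high; origin at the centre of its underside. Leave alone
- marker_pen: loose white and blue marker pen, 125 mm long, 13 mm thick, lying; origin under its middle, along x. Leave alone

How it is judged:
By the outcome, as a careful person would: the job done as asked, in the order asked, and still so for the second after the job is handed in, while the arm keeps its last pose, push and grip.
It also fails if it takes over 67 s, if anything falls off the work surface, if the arm or the gripper's body presses on something with over 40 N, if the wrist force passes 120 N, or if a joint passes its speed limit or range.

### The arm

A 6-joint arm with a two-finger parallel gripper is mounted at the origin on the work surface. World frame = base frame: x ahead of the robot, y to its left, z up, the work surface at z = 0. Lengths are in m, angles in degrees, forces in N, time in s.
With the tool pointing down it reaches from about 0.275 to 0.725 m from the base axis. Payload 15.9 kg.
Tool frame: the origin (TCP) lies at the very end of the fingers, on their centre line; the grasp point (between the pads) lies 19 mm behind it; z points along the fingers, y is the direction in which the jaws open and shut (so a half turn about z gives the same grasp; the last joint's range is limited). The gripper opens to 85 mm and grips with 20 to 120 N. Pads are 22 mm wide; open, the fingers measure 114 mm over their backs; the gripper's body (76 mm by 85 mm) begins 54 mm behind the grasp point. The pads swing forward as they close: fully open they stand 13 mm farther back than shut.
Start: joints at [76.662, 12.198, -1.971, 75.831, 0, 90], TCP at [0.115, 0.486, 0.231] pointing down, gripper open.
Joint ranges: [-170.91, 170.91], [-42.67, 98.43], [-65.05, 77.54], [-120.47, 116.71], [-90, 82.35], [-180, 180]. Speed limits (degrees/s): [108.29, 108.29, 136.94, 147.25, 180, 180].

### API

Orientations are given as a 3x3 rotation matrix whose columns are the frame's x, y, z axes.
In Python, from rig import arm gives the robot as it stands.
- The arm moves only by the tool jog_arm, never from a script. Its argument "series" is a list of rows, each a list of 5 numbers: the shift along the world's x, y, z in mm, then the turn about the world's z in degrees, then the finger opening in mm, from 0 to 85.4. A call has 1 to 10 rows; each row shifts and turns the commanded pose from where the row before left it; what a row does not reach is not made up. A row lasts 1/10 s, in which the tool goes at most 50 mm and 8.59 degrees, less where a joint would pass 70% of its speed; a pose out of reach is approached as far as the arm can. A call with a gripper value outside its range is refused whole. The fingers move at their own pace and stop on an object; "squeeze" is the grip in N (left out, the last holds). Time passes only in rows, so rows that do not move let the fingers close. It gives the time, the measured TCP pose, the force and the opening at its end, in the units of the state.
- arm.get_obs(): the state, without advancing time (a new reading comes with each control period).
- arm.camera(name): name is "scene" or "top" or "wrist"; returns the picture (420x560x3 uint8, blue, green, red); there is no depth.
- arm.camera_params(name): a dict with "K" (3x3 intrinsics, pixels), "k1" (the pictures are not rectified: a ray, as slopes to the right and down, at radius r is drawn at 1 + k1 r^2 times it, then the intrinsics apply), "R" (3x3) and "t" (3): a world point X has camera coordinates R X + t. Camera axes: x right, y down, z forward; pixel columns grow to the right and rows downward; lengths in m; the calibration is good to about 2 mm. A picture is of the moment at which its call begins: read the wrist's pose just before it. camera_params takes no time and is no camera call; for the wrist camera it gives the pose at the moment of the call.
- arm.job_done(): hands the job in, once; it reports no verdict.
Trained networks look in the newest picture that a camera, given by its name, has taken for a name from the list of things; names that differ only in an ending like _2 or _b are one class to them, and where a whole thing is asked for, a point or a joint stands for the part that bears it (a point fixed in the world has none). Each returns a list of dicts, best first, with "p" (0 to 1); they miss things now and then, are a little off and sometimes report something else, mostly with a low value. They report only what shows in the picture. A call takes as long as a camera call.
- arm.find_in(camera, target): "extent" ([left, top, right, bottom] in pixels, round what is visible of it).
- arm.regions_of(camera, target): "mask" (420x560 bool, what is visible of it) and "extent" ([left, top, right, bottom] in pixels, round what is visible of it).
- arm.spot_point(camera, target): "point" ([row, column] in pixels: a listed point, or the origin of a listed thing).
The state is a dict: "time": time; "joint_pos": joint angles; "qvel": joint speeds; "tau": joint torques, N m; "position": TCP position; "eef_rot": TCP orientation; "contact_force": force on the tool from outside, world axes, zero at the start; "moment": the same for the moment, N m; "gripper_width": finger opening in m.
Only numpy, scipy, OpenCV 4.12 (cv2) and the standard library are available. Lean on these libraries where they do the work, as an engineer would, in place of code of your own. Each camera call takes 0.05 s, during which the arm holds its last target.

## Working session

There is one attempt and no reset: what is moved stays moved. The work goes in short steps, Python scripts to look and compute and a tool call to move; the robot and the scene stay as the last step left them, time stands still between calls to the robot, and variables do not carry over. Pictures are saved under pics/ and viewed, and the job is handed in when it is done.

Besides the shell and the picture viewer there is one more tool, called after ">>>" as name([rows], argument=value, ...), one row to a line, values as JSON. jog_arm: Moves the arm, as the interface text tells. Its arguments: {"type":"object","properties":{"series":{"type":"array"},"squeeze":{"type":"number"}},"required":["series"]}

```bash
ls; mkdir -p pics
cat > h.py <<'E'
import numpy as np, cv2
from rig import arm
def ray(cam,u,v,P=None):
    P=P or arm.camera_params(cam); K=np.array(P["K"]);R=np.array(P["R"]);t=np.array(P["t"])
    d=np.array([(u-K[0,2])/K[0,0],(v-K[1,2])/K[1,1]]); s=d.copy()
    for _ in range(20): s=d/(1+P["k1"]*(s@s))
    return -R.T@t, R.T@np.array([s[0],s[1],1])
def onz(cam,u,v,z,P=None):
    o,d=ray(cam,u,v,P); return o+d*(z-o[2])/d[2]
def proj(cam,X,P=None):
    P=P or arm.camera_params(cam); c=np.array(P["R"])@np.array(X)+np.array(P["t"]); s=c[:2]/c[2]
    s=s*(1+P["k1"]*(s@s)); K=np.array(P["K"]); return K[0,0]*s[0]+K[0,2],K[1,1]*s[1]+K[1,2]
E
python3 - <<'E'
from h import *
for c in ["top","scene"]:
    im=arm.camera(c); cv2.imwrite(f"pics/{c}0.png",im)
    print(c,{k:np.round(v,3).tolist() for k,v in arm.camera_params(c).items()})
for c in ["top","scene"]:
    for n in ["seal_ring","funnel","filter_seat"]:
        r=arm.spot_point(c,n); print(c,n,[(np.round(x["point"],1).tolist(),round(x["p"],2)) for x in r[:3]])
o=arm.get_obs(); print(o["time"],o["position"],o["eef_rot"],o["contact_force"],o["gripper_width"])
E
```

```text
pics
top {'K': [[388.286, 0.0, 280.972], [0.0, 388.286, 207.744], [0.0, 0.0, 1.0]], 'k1': 0.038, 'R': [[0.132, -0.991, 0.004], [-0.967, -0.13, -0.221], [0.22, 0.025, -0.975]], 't': [-0.063, 0.573, 1.017]}
scene {'K': [[545.628, 0.0, 270.537], [0.0, 545.628, 203.835], [0.0, 0.0, 1.0]], 'k1': -0.06, 'R': [[0.719, 0.695, 0.01], [0.57, -0.581, -0.581], [-0.399, 0.423, -0.814]], 't': [-0.383, -0.253, 1.894]}
top seal_ring [([255.0, 186.0], 0.44)]
top funnel [([279.9, 367.1], 0.72)]
top filter_seat [([180.3, 218.0], 0.85)]
scene seal_ring [([151.4, 299.6], 0.56), ([318.6, 121.6], 0.29)]
scene funnel [([245.0, 182.3], 0.85)]
scene filter_seat [([177.0, 335.9], 0.67)]
0.4 [0.11535839 0.48644467 0.23123688] [[-9.73012424e-01  2.30752728e-01 -3.48646779e-05]
 [ 2.30752730e-01  9.73012409e-01 -1.71583488e-04]
 [-5.66959371e-06 -1.74997985e-04 -9.99999985e-01]] [-0.0944542   0.76179315 -0.26816666] 0.08550976670218931
```

View pics/top0.png

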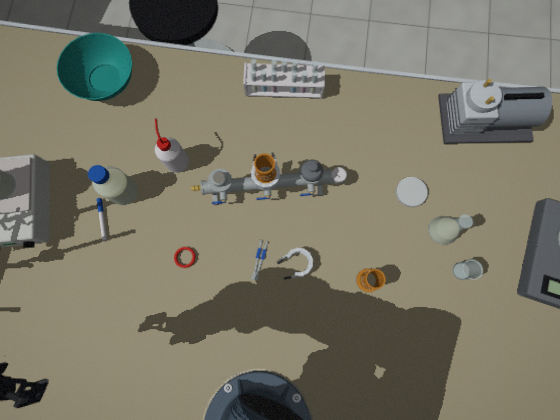

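View pics/scene0.png

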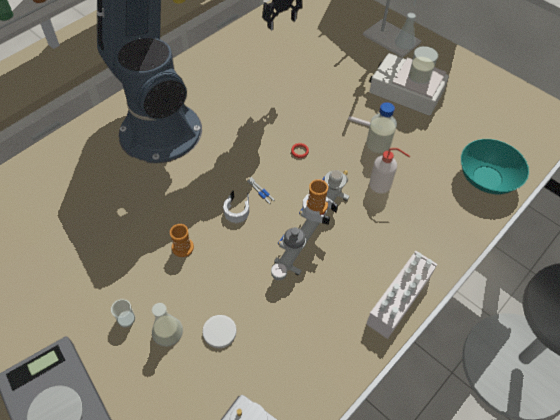

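Top view: red ring at (185,257), funnel at (371,280), free place at about (218,180), clamped funnel in the middle (265,170), and capped place at (312,172). The scene view agrees.

Run:
```python
from h import *
from scipy.optimize import least_squares
for c,u,v in [("top",186,255),("scene",299.6,151.4)]:
    print(c,"spot ring z0",onz(c,u,v,0).round(4))
for c,u,v in [("top",367.1,279.9),("scene",182.3,245)]: print(c,"funnel z0",onz(c,u,v,0).round(4))
for c,u,v in [("top",218,180.3),("scene",335.9,177)]: print(c,"seat z.112",onz(c,u,v,.112).round(4))
# red ring masks by colour + centroid at z=.012
for c in ["top","scene"]:
    r=arm.regions_of(c,"seal_ring")
    for x in r[:1]:
        m=np.array(x["mask"]).astype(np.uint8); cs,_=cv2.findContours(m,0,2); k=max(cs,key=cv2.contourArea)
        e=cv2.fitEllipse(k); print(c,"ring ellipse",np.round(e[0],1),np.round(e[1],1),onz(c,*e[0],.007).round(4),x["p"])
    r=arm.regions_of(c,"funnel")
    for x in r[:2]: print(c,"funnel ext",np.round(x["extent"],1),x["p"])
    for n in ["clamped_place","capped_place","manifold"]:
        r=arm.spot_point(c,n)
        if r: print(c,n,onz(c,r[0]["point"][1],r[0]["point"][0],0).round(3),r[0]["p"])
```

```text
top spot ring z0 [0.4173 0.2666 0.    ]
scene spot ring z0 [0.4081 0.271  0.    ]
top funnel z0 [ 0.4162 -0.254   0.    ]
scene funnel z0 [ 0.4065 -0.2479  0.    ]
top seat z.112 [0.6186 0.1908 0.112 ]
scene seat z.112 [0.6159 0.1962 0.112 ]
top ring ellipse [183.9 256.4] [19.1 21.2] [0.4122 0.2699 0.007 ] 0.5
top funnel ext [357.2 269.  387.2 292.6] 0.63
top funnel ext [189.  165.1 348.1 203.8] 0.51
top clamped_place [0.65  0.064 0.   ] 0.59
top capped_place [ 0.679 -0.045 -0.   ] 0.96
top manifold [0.652 0.07  0.   ] 0.98
scene ring ellipse [298.9 150. ] [15.5 17.3] [0.4061 0.2694 0.007 ] 0.64
scene funnel ext [168.6 223.5 194.2 258.6] 0.85
scene clamped_place [0.642 0.068 0.   ] 0.95
scene capped_place [ 0.659 -0.044  0.   ] 0.81
scene manifold [0.649 0.069 0.   ] 0.6
```

>>> jog_arm([
  [36, -26, 0, 0, 85],
  [36, -27, 0, 0, 85],
  [37, -27, 0, 0, 85],
  [37, -27, 0, 0, 85],
  [37, -27, 0, 0, 85],
  [37, -27, -10, 0, 85],
  [37, -27, -10, 0, 85],
  [37, -28, -10, 0, 85],
  [0, 0, 0, 0, 85],
  [0, 0, 0, 0, 85],
], squeeze=30)

```text
time: 1.9
position: [0.4098, 0.2697, 0.201]
eef_rot: [[-0.972, 0.233, -0.001], [0.233, 0.972, -0.0], [0.001, -0.0, -1.0]]
contact_force: [-0.3, 0.3, -0.3]
gripper_width: 0.0849
```

Run:
```python
from h import *
o=arm.get_obs(); print(o["position"],o["eef_rot"].round(3) if hasattr(o["eef_rot"],'round') else o["eef_rot"])
P=arm.camera_params("wrist"); im=arm.camera("wrist"); cv2.imwrite("pics/w1.png",im)
print({k:np.round(v,3).tolist() for k,v in P.items()})
r=arm.regions_of("wrist","seal_ring")
for x in r[:2]:
    m=np.array(x["mask"]).astype(np.uint8); k=max(cv2.findContours(m,0,2)[0],key=cv2.contourArea); e=cv2.fitEllipse(k); print(e,x["extent"],x["p"],onz("wrist",*e[0],.008,P))
```

```text
[0.40975693 0.26973769 0.20100363] [[-0.972  0.233 -0.001]
 [ 0.233  0.972 -0.   ]
 [ 0.001 -0.    -1.   ]]
{'K': [[291.2, 0.0, 278.368], [0.0, 291.2, 205.555], [0.0, 0.0, 1.0]], 'k1': -0.057, 'R': [[0.233, 0.973, -0.001], [0.938, -0.224, 0.264], [0.256, -0.062, -0.965]], 't': [-0.357, -0.35, 0.261]}
((278.9696350097656, 185.2057647705078), (49.72798538208008, 50.053749084472656), 89.4487533569336) [256.2, 164.3, 302.7, 214.7] 0.97 [0.40994422 0.2698066  0.008     ]
```

```bash
echo
```

```text
(no output)
```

View pics/w1.png

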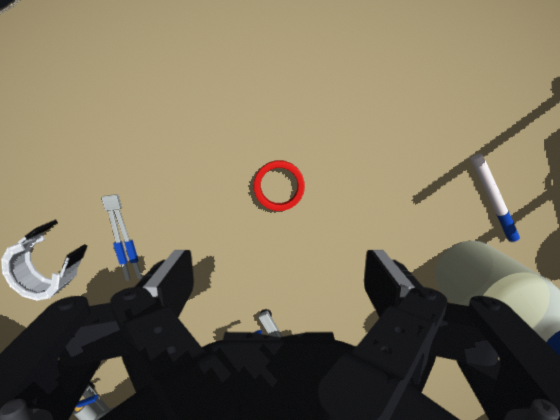

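>>> jog_arm([
  [0, 0, -40, 0, 68],
  [0, 0, -40, 0, 68],
  [0, 0, -40, 0, 68],
  [0, 0, -35, 0, 68],
  [0, 0, -25, 0, 68],
  [0, 0, -12, 0, 68],
  [0, 0, 0, 0, 68],
  [0, 0, 0, 0, 68],
])

```text
time: 2.8
position: [0.4097, 0.2713, 0.0104]
eef_rot: [[-0.973, 0.23, 0.001], [0.23, 0.973, 0.001], [-0.001, 0.001, -1.0]]
contact_force: [-0.3, 0.2, 1.4]
gripper_width: 0.0683
```

Run:
```python
from h import *
o=arm.get_obs(); print(o["position"],o["contact_force"],o["gripper_width"])
P=arm.camera_params("wrist"); im=arm.camera("wrist"); cv2.imwrite("pics/w2.png",im)
p=o["position"];R=np.array(o["eef_rot"])
for s in (-1,1):
  for dz in (0,-.005,-.01): print(s,dz,np.round(proj("wrist",p+R@[0,s*.034,dz],P)))
```

```text
[0.40965703 0.27132968 0.01044613] [-0.34558604  0.18309463  1.42949389] 0.06826051458120065
-1 0 [216. 256.]
-1 -0.005 [214. 260.]
-1 -0.01 [211. 264.]
1 0 [343. 256.]
1 -0.005 [345. 260.]
1 -0.01 [347. 264.]
```

View pics/w2.png

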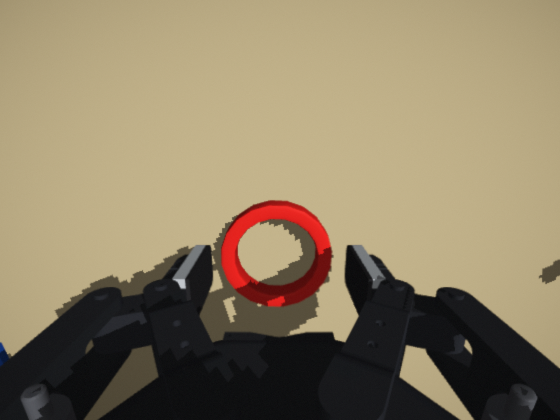

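The ring, at (276,254), lies between the pads, and the pads are still above bench level. I'll step down gently.

>>> jog_arm([
  [0, -1, -3, 0, 68],
  [0, 0, -2, 0, 68],
  [0, 0, 0, 0, 68],
])

```text
time: 3.15
position: [0.4094, 0.2695, 0.0044]
eef_rot: [[-0.973, 0.231, 0.0], [0.231, 0.973, 0.0], [-0.0, 0.0, -1.0]]
contact_force: [0.0, 0.2, -0.4]
gripper_width: 0.0681
```

>>> jog_arm([
  [0, 0, -2, 0, 68],
  [0, 0, 0, 0, 68],
])

```text
time: 3.35
position: [0.4093, 0.2695, 0.0022]
eef_rot: [[-0.973, 0.231, -0.0], [0.231, 0.973, -0.0], [0.0, -0.0, -1.0]]
contact_force: [-0.1, 0.7, -0.3]
gripper_width: 0.0681
```

>>> jog_arm([
  [0, 0, -2, 0, 68],
  [0, 0, 0, 0, 68],
])

```text
time: 3.55
position: [0.4092, 0.2694, 0.0001]
eef_rot: [[-0.973, 0.231, -0.0], [0.231, 0.973, -0.0], [0.0, -0.0, -1.0]]
contact_force: [-0.5, 0.0, -0.3]
gripper_width: 0.0681
```

>>> jog_arm([
  [0, 0, -2, 0, 68],
  [0, 0, 0, 0, 68],
])

```text
time: 3.75
position: [0.4092, 0.2694, -0.0019]
eef_rot: [[-0.973, 0.231, -0.0], [0.231, 0.973, -0.0], [0.0, -0.0, -1.0]]
contact_force: [-0.4, 0.7, -0.5]
gripper_width: 0.0678
```

>>> jog_arm([
  [0, 0, -1, 0, 55],
  [0, 0, 0, 0, 50],
  [0, 0, 0, 0, 50],
  [0, 0, 0, 0, 50],
  [0, 0, 0, 0, 50],
], squeeze=30)

```text
time: 4.25
position: [0.4094, 0.2695, -0.0022]
eef_rot: [[-0.973, 0.231, 0.0], [0.231, 0.973, 0.0], [-0.0, 0.0, -1.0]]
contact_force: [-4.5, -2.0, 13.7]
gripper_width: 0.0585
```

Run:
```python
from h import *
o=arm.get_obs(); print(o["position"],o["contact_force"],o["gripper_width"])
im=arm.camera("wrist"); cv2.imwrite("pics/w3.png",im)
```

```text
[ 0.40943169  0.26949919 -0.00216679] [-4.45164262 -2.03131292 13.72708134] 0.0585015457569904
```

View pics/w3.png

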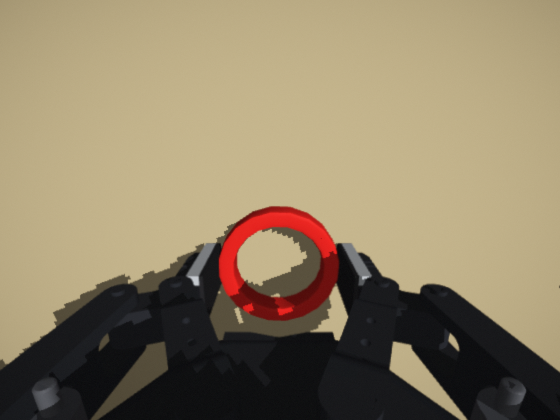

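>>> jog_arm([
  [0, 0, 5, 0, 50],
  [0, 0, 25, 0, 50],
  [0, 0, 45, 0, 50],
  [0, 0, 45, 0, 50],
  [0, 0, 45, 0, 50],
  [0, 0, 35, 0, 50],
  [0, 0, 10, 0, 50],
  [0, 0, 0, 0, 50],
])

```text
time: 5.1
position: [0.41, 0.2699, 0.2085]
eef_rot: [[-0.973, 0.231, 0.002], [0.231, 0.973, 0.001], [-0.002, 0.002, -1.0]]
contact_force: [-0.2, -0.9, -0.6]
gripper_width: 0.0586
```

Run:
```python
from h import *
o=arm.get_obs(); print(o["position"],o["contact_force"],o["gripper_width"])
P=arm.camera_params("wrist"); im=arm.camera("wrist"); cv2.imwrite("pics/w4.png",im)
r=arm.regions_of("wrist","seal_ring")
for x in r[:1]:
    m=np.array(x["mask"]).astype(np.uint8); k=max(cv2.findContours(m,0,2)[0],key=cv2.contourArea); e=cv2.fitEllipse(k); print(e,x["p"])
for x in arm.spot_point("wrist","filter_seat"): print(x, onz("wrist",x["point"][1],x["point"][0],.112,P))
im=arm.camera("scene"); cv2.imwrite("pics/s4.png",cv2.resize(im[100:260,240:440],(800,640)[:2])[:600])
for c in ["scene","top"]:
    for n in ["wash_bottle"]:
        r=arm.spot_point(c,n)
        if r: print(c,n,onz(c,r[0]["point"][1],r[0]["point"][0],0).round(3),r[0]["p"])
```

```text
[0.4100157  0.26994296 0.20854135] [-0.24175868 -0.91919414 -0.6181469 ] 0.05864222240599206
((278.42816162109375, 263.25628662109375), (114.35324096679688, 120.12146759033203), 90.90557098388672) 0.57
scene wash_bottle [ 0.683  0.356 -0.   ] 0.94
```

View pics/w4.png

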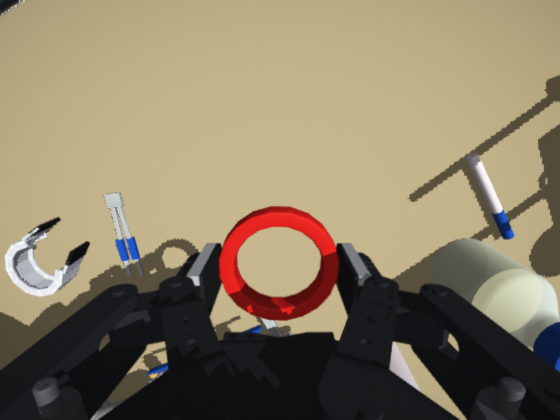

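View pics/s4.png

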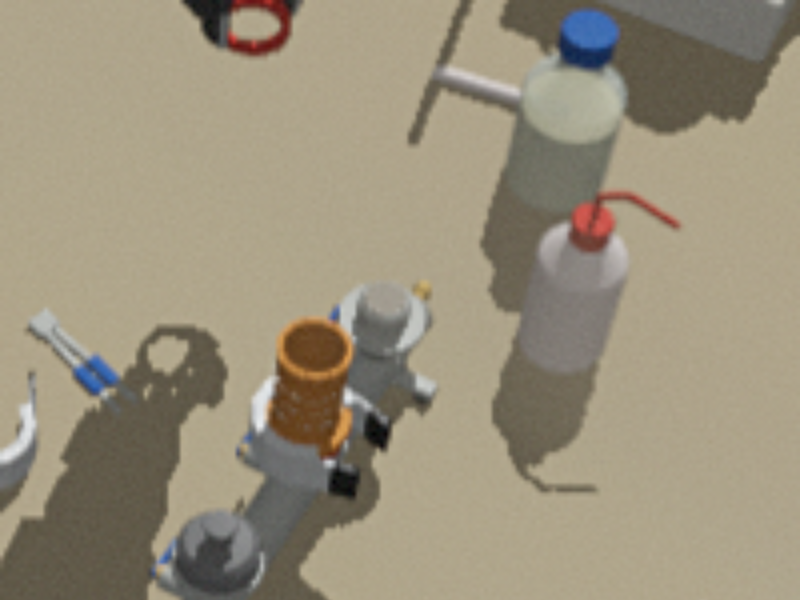

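Ring held level in the jaws, ellipse centred at (278,263). Next I move just beyond the free place, so the wrist camera sees the seat above the ring in the picture.

>>> jog_arm([
  [20, -8, 12, 0, 50],
  [36, -12, 20, 0, 50],
  [36, -12, 0, 0, 50],
  [36, -12, 0, 0, 50],
  [36, -12, 0, 0, 50],
  [36, -12, 0, 0, 50],
  [36, -12, 0, 0, 50],
  [19, -8, 0, 0, 50],
  [0, 0, 0, 0, 50],
  [0, 0, 0, 0, 50],
])

```text
time: 6.4
position: [0.6642, 0.1814, 0.238]
eef_rot: [[-0.973, 0.231, -0.002], [0.231, 0.973, -0.0], [0.002, -0.001, -1.0]]
contact_force: [-0.8, -0.7, -0.3]
gripper_width: 0.0583
```

Run:
```python
from h import *
o=arm.get_obs(); print(o["position"],o["contact_force"],o["gripper_width"])
P=arm.camera_params("wrist"); im=arm.camera("wrist"); cv2.imwrite("pics/w5.png",cv2.resize(im,(800,600)))
cv2.imwrite("pics/w5raw.png",im); np.save("P5.npy",P,allow_pickle=True)
for x in arm.spot_point("wrist","filter_seat"): print(x, onz("wrist",x["point"][1],x["point"][0],.112,P))
```

```text
[0.66422179 0.1813515  0.23803674] [-0.78673351 -0.68552186 -0.30097081] 0.058253867816936575
{'point': [152.8, 272.7], 'p': 0.83} [0.62061527 0.18582951 0.112     ]
```

View pics/w5.png

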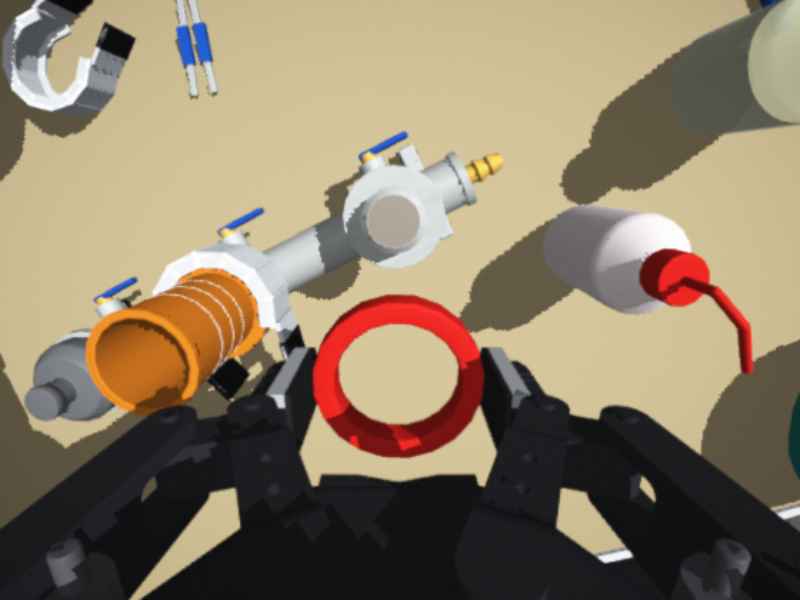

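The seat is clearly visible: filter top disc at about (392,220), flange round it, ring held at (398,375).

Run:
```python
from h import *
im=cv2.imread("pics/w5raw.png"); P=np.load("P5.npy",allow_pickle=True).item()
hsv=cv2.cvtColor(im,cv2.COLOR_BGR2HSV)
print(im[154,274],im[150,250],im[130,265],im[175,270])
def seg(seed,tol):
    m=np.zeros((422,562),np.uint8); cv2.floodFill(im.copy(),m,seed,0,(tol,)*3,(tol,)*3,4|cv2.FLOODFILL_FIXED_RANGE|cv2.FLOODFILL_MASK_ONLY|(255<<8)); return m[1:-1,1:-1]
for tol in (15,20,25):
    m=seg((274,154),tol); k=max(cv2.findContours(m,0,2)[0],key=cv2.contourArea); e=cv2.fitEllipse(k); print(tol,np.round(e[0],1),np.round(e[1],1),cv2.contourArea(k),onz("wrist",*e[0],.134,P).round(4))
def circ(c,r,z): return np.array([proj("wrist",[c[0]+r*np.cos(a),c[1]+r*np.sin(a),z],P) for a in np.linspace(0,2*np.pi,60)])
S=6;x0,y0=220,100;crop=cv2.resize(im[y0:y0+100,x0:x0+110],None,fx=S,fy=S,interpolation=cv2.INTER_CUBIC)
c=(.6195,.1875)
c=onz("wrist",*e[0],.134,P)[:2]
for r,z,col in((.016,.134,(0,0,255)),(.020,.130,(0,255,255)),(.033,.112,(0,255,0)),(.020,.112,(255,0,0))):
    q=((circ(c,r,z)-[x0-.5,y0-.5])*S).astype(int); cv2.polylines(crop,[q],True,col,1)
cv2.imwrite("pics/z5.png",crop)
```

```text
[152 166 176] [112 112 109] [226 226 220] [124 127 122]
15 [274.8 154.9] [35.1 35.6] 978.0 [0.621 0.188 0.134]
20 [274.1 154.4] [35.1 38.4] 1008.5 [0.6204 0.1875 0.134 ]
25 [274.1 154.6] [35.1 40.4] 1063.0 [0.6206 0.1875 0.134 ]
```

View pics/z5.png

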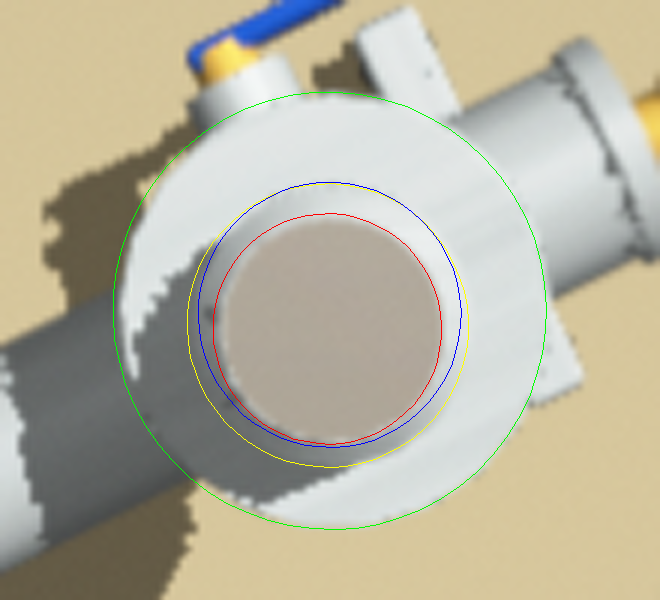

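Run:
```python
from h import *
from scipy.optimize import least_squares
im=cv2.imread("pics/w5raw.png"); P=np.load("P5.npy",allow_pickle=True).item()
o=arm.get_obs(); p=np.array(o["position"]);R=np.array(o["eef_rot"])
i=im.astype(int); m=((i[...,2]>90)&(i[...,1]<70)&(i[...,0]<70)&(i[...,2]>2*i[...,1])).astype(np.uint8); m[:200]=0; m[:,400:]=0
m=cv2.morphologyEx(m,cv2.MORPH_CLOSE,np.ones((3,3)))
cs,h=cv2.findContours(m,cv2.RETR_CCOMP,cv2.CHAIN_APPROX_NONE)
k=max(cs,key=cv2.contourArea); print(cv2.boundingRect(k))
inner=max((c for c,hh in zip(cs,h[0]) if hh[3]>=0),key=cv2.contourArea); print("inner",cv2.boundingRect(inner))
obs=cv2.convexHull(k)[:,0,:].astype(np.float32)
A=np.linspace(0,2*np.pi,90,endpoint=False)
def hull(q):
    pts=[]
    for z in(q[2],q[2]+.012):
        pts+=[proj("wrist",[q[0]+.03*np.cos(a),q[1]+.03*np.sin(a),z],P) for a in A]
    return cv2.convexHull(np.array(pts,np.float32))
def res(q):
    H=hull(q); return [cv2.pointPolygonTest(H,(float(x),float(y)),True) for x,y in obs]
s=least_squares(res,[p[0],p[1],p[2]],diff_step=1e-3,x_scale=.01)
q=s.x; print("ring centre bottom",q.round(4),"rms px",np.sqrt(np.mean(s.fun**2)))
print("offset tool frame (bottom)",(R.T@(q-p)).round(4))
print("TCP proj",proj("wrist",p,P))
```

```text
(219, 207, 120, 113)
inner (236, 225, 88, 74)
ring centre bottom [0.6667 0.1804 0.2359] rms px 0.5518183223352847
offset tool frame (bottom) [-0.0033 -0.0008  0.0032]
TCP proj (np.float64(279.8659676307986), np.float64(255.64453078708502))
```

>>> jog_arm([
  [-22, 4, 0, 0, 50],
  [-22, 3, 0, 0, 50],
  [0, 0, -30, 0, 50],
  [0, 0, -30, 0, 50],
  [0, 0, -20, 0, 50],
  [0, 0, -8, 0, 50],
  [0, 0, 0, 0, 50],
  [0, 0, 0, 0, 50],
])

```text
time: 7.3
position: [0.6205, 0.1888, 0.1526]
eef_rot: [[-0.973, 0.23, 0.001], [0.23, 0.973, 0.0], [-0.001, 0.001, -1.0]]
contact_force: [0.6, -0.4, -0.5]
gripper_width: 0.0588
```

Run:
```python
from h import *
o=arm.get_obs(); print(o["position"],o["contact_force"],o["gripper_width"])
im=arm.camera("wrist"); cv2.imwrite("pics/w6raw.png",im); np.save("P6.npy",arm.camera_params("wrist"),allow_pickle=True)
S=5;cv2.imwrite("pics/w6.png",cv2.resize(im[200:320,200:360],None,fx=S,fy=S,interpolation=cv2.INTER_CUBIC))
```

```text
[0.62054649 0.18882763 0.15263313] [ 0.58802065 -0.36356992 -0.4774951 ] 0.05876969415527581
```

View pics/w6.png

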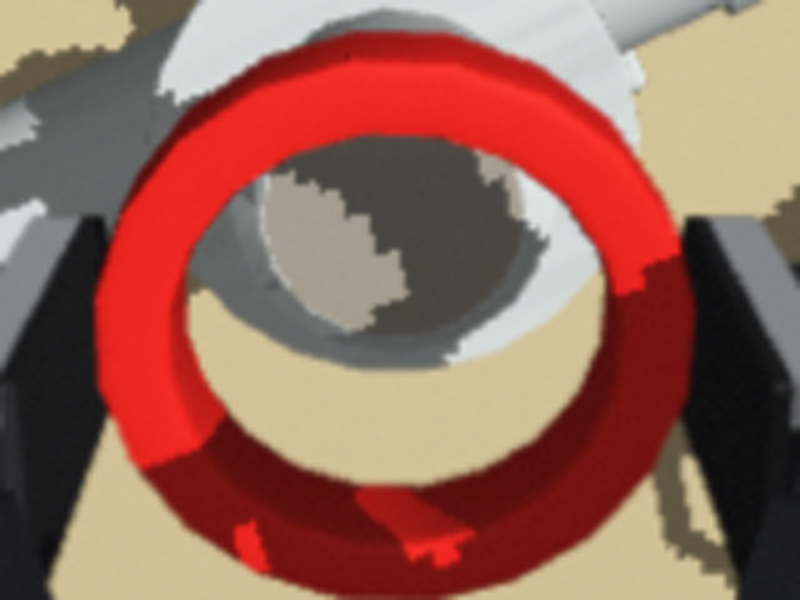

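```bash
cat > ringfit.py <<'E'
from h import *
from scipy.optimize import least_squares
A=np.linspace(0,2*np.pi,90,endpoint=False)
def ringfit(im,P,z=None,r=.03,g=(.6,.19,.15)):
    i=im.astype(int); m=((i[...,2]>90)&(i[...,1]<70)&(i[...,0]<70)&(i[...,2]>2*i[...,1])).astype(np.uint8); m[:195]=0; m[:,:200]=0;m[:,360:]=0
    m=cv2.morphologyEx(m,cv2.MORPH_CLOSE,np.ones((3,3)))
    k=max(cv2.findContours(m,0,cv2.CHAIN_APPROX_NONE)[0],key=cv2.contourArea)
    obs=cv2.convexHull(k)[:,0,:].astype(np.float32)
    def res(q):
        zz=q[2] if z is None else z
        H=cv2.convexHull(np.array([proj("w",[q[0]+r*np.cos(a),q[1]+r*np.sin(a),h],P) for h in(zz,zz+.012) for a in A],np.float32))
        return [cv2.pointPolygonTest(H,(float(x),float(y)),True)-.5 for x,y in obs]
    s=least_squares(res,g if z is None else g[:2],diff_step=1e-3,x_scale=.01); return s.x,np.sqrt(np.mean(s.fun**2))
E
python3 - <<'E'
from ringfit import *
im=cv2.imread("pics/w6raw.png"); P=np.load("P6.npy",allow_pickle=True).item()
print(ringfit(im,P)); 
for z in(.1548,.152): print(z,ringfit(im,P,z))
im5=cv2.imread("pics/w5raw.png"); P5=np.load("P5.npy",allow_pickle=True).item()
for c in [(.621,.188),(.620,.188),(.622,.188)]:
    a=np.array([proj("w",[c[0]+.016*np.cos(t),c[1]+.016*np.sin(t),.134],P) for t in A]); print(c,"disc l,r,bottom",a[:,0].min(),a[:,0].max(),a[:,1].max())
E
```

```text
(array([0.62267071, 0.18788961, 0.15201673]), np.float64(0.4762188605920419))
0.1548 (array([0.62145829, 0.18817894]), np.float64(1.2949669847745784))
0.152 (array([0.62267802, 0.18788787]), np.float64(0.4762889195743917))
(0.621, 0.188) disc l,r,bottom 250.8787455971251 304.5149330539916 267.082572632886
(0.62, 0.188) disc l,r,bottom 250.4496435699604 304.1694530898582 265.6443864907506
(0.622, 0.188) disc l,r,bottom 251.30660937874177 304.8592355791113 268.5160390398292
```

>>> jog_arm([
  [-1, 0, -8, 0, 50],
  [0, 0, -8, 0, 50],
  [0, 0, -6, 0, 50],
  [0, 0, 0, 0, 50],
])

```text
time: 7.75
position: [0.6187, 0.1883, 0.128]
eef_rot: [[-0.973, 0.231, -0.002], [0.231, 0.973, -0.001], [0.002, -0.001, -1.0]]
contact_force: [-0.1, 0.1, -1.4]
gripper_width: 0.0586
```

>>> jog_arm([
  [1, 0, -5, 0, 50],
  [0, 0, -5, 0, 50],
  [0, 0, -3, 0, 50],
  [0, 0, 0, 0, 50],
])

```text
time: 8.15
position: [0.6201, 0.1884, 0.1157]
eef_rot: [[-0.973, 0.231, -0.001], [0.231, 0.973, -0.0], [0.001, -0.0, -1.0]]
contact_force: [-0.0, 0.1, -0.5]
gripper_width: 0.0588
```

>>> jog_arm([
  [0, 0, -2, 0, 50],
  [0, 0, 0, 0, 50],
])

```text
time: 8.35
position: [0.6203, 0.1885, 0.1142]
eef_rot: [[-0.973, 0.231, -0.0], [0.231, 0.973, -0.0], [0.0, -0.0, -1.0]]
contact_force: [-0.8, 0.9, -0.7]
gripper_width: 0.0587
```

>>> jog_arm([
  [0, 0, -2, 0, 50],
  [0, 0, 0, 0, 50],
])

```text
time: 8.55
position: [0.6203, 0.1885, 0.1121]
eef_rot: [[-0.973, 0.231, -0.0], [0.231, 0.973, -0.0], [0.0, -0.0, -1.0]]
contact_force: [0.2, -0.3, -0.4]
gripper_width: 0.0587
```

>>> jog_arm([
  [0, 0, -2, 0, 50],
  [0, 0, 0, 0, 50],
])

```text
time: 8.75
position: [0.6203, 0.1885, 0.1101]
eef_rot: [[-0.973, 0.231, -0.0], [0.231, 0.973, -0.0], [0.0, -0.0, -1.0]]
contact_force: [0.0, 0.1, -0.0]
gripper_width: 0.0591
```

>>> jog_arm([
  [0, 0, -2, 0, 50],
  [0, 0, 0, 0, 50],
])

```text
time: 8.95
position: [0.6204, 0.1885, 0.1083]
eef_rot: [[-0.973, 0.231, 0.0], [0.231, 0.973, 0.0], [-0.0, 0.0, -1.0]]
contact_force: [-0.3, 0.3, 2.6]
gripper_width: 0.0587
```

Contact came at the expected height, with 2.6 N. Releasing.

>>> jog_arm([
  [0, 0, 1, 0, 72],
  [0, 0, 0, 0, 72],
  [0, 0, 0, 0, 72],
  [0, 0, 0, 0, 72],
])

```text
time: 9.35
position: [0.6203, 0.1885, 0.1093]
eef_rot: [[-0.973, 0.231, -0.0], [0.231, 0.973, -0.0], [0.0, -0.0, -1.0]]
contact_force: [0.4, -0.2, -0.3]
gripper_width: 0.0722
```

>>> jog_arm([
  [0, 0, 10, 0, 72],
  [0, 0, 30, 0, 72],
  [0, 0, 45, 0, 72],
  [0, 0, 40, 0, 72],
  [20, -5, 0, 0, 72],
  [25, -6, 0, 0, 72],
  [0, 0, 0, 0, 72],
  [0, 0, 0, 0, 72],
])

```text
time: 10.15
position: [0.6654, 0.1774, 0.2343]
eef_rot: [[-0.973, 0.231, -0.0], [0.231, 0.973, -0.0], [0.0, -0.0, -1.0]]
contact_force: [-0.3, 0.1, 0.2]
gripper_width: 0.0721
```

Run:
```python
from h import *
o=arm.get_obs(); print(o["position"],o["contact_force"],o["gripper_width"])
P=arm.camera_params("wrist"); im=arm.camera("wrist"); cv2.imwrite("pics/w7raw.png",im); np.save("P7.npy",P,allow_pickle=True)
S=5;x0,y0=200,85;crop=cv2.resize(im[y0:y0+120,x0:x0+160],None,fx=S,fy=S,interpolation=cv2.INTER_CUBIC)
c=(.621,.188)
for r,z,col in((.016,.134,(255,0,0)),(.033,.112,(0,255,0)),(.03,.124,(0,255,255))):
    q=np.array([((np.array(proj("w",[c[0]+r*np.cos(a),c[1]+r*np.sin(a),z],P))-[x0-.5,y0-.5])*S) for a in np.linspace(0,6.3,60)]).astype(int); cv2.polylines(crop,[q],False,col,1)
cv2.imwrite("pics/w7.png",crop)
```

```text
[0.66543719 0.17737393 0.23425877] [-0.3157425   0.1115494   0.21496445] 0.07207669003151067
```

View pics/w7.png

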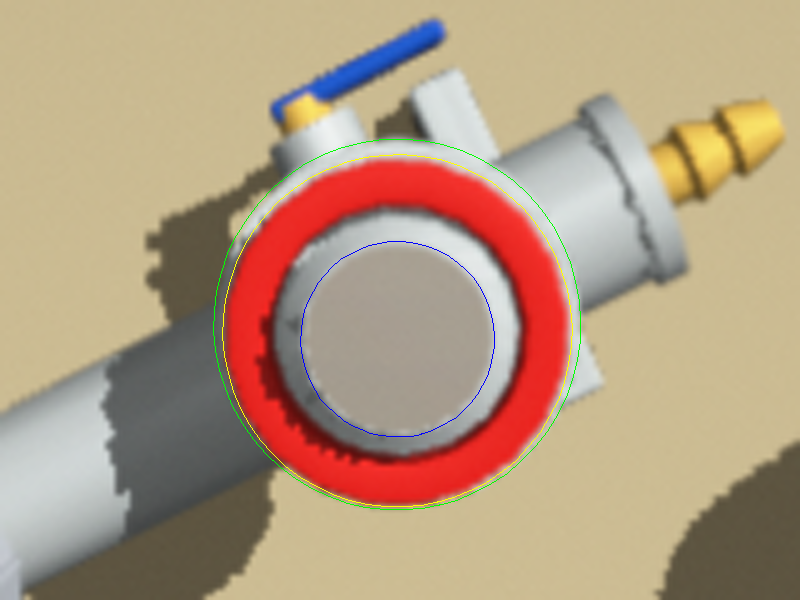

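The ring lies flat and concentric on the flange, at about (397,330) in the crop. Now the funnel.

>>> jog_arm([
  [-20, -8, 10, 0, 85],
  [-40, -18, 10, 0, 85],
  [-40, -20, 6, 0, 85],
  [-35, -25, 0, 0, 85],
  [-30, -32, 0, 0, 85],
  [-20, -40, 0, 0, 85],
  [-13, -44, 0, 0, 85],
  [-13, -44, 0, 0, 85],
  [-12, -44, 0, 0, 85],
  [-10, -44, 0, 0, 85],
])

```text
time: 11.2
position: [0.4307, -0.1424, 0.2609]
eef_rot: [[-0.973, 0.23, 0.001], [0.23, 0.973, -0.0], [-0.001, -0.0, -1.0]]
contact_force: [2.7, 0.3, -0.3]
gripper_width: 0.0851
```

>>> jog_arm([
  [-8, -44, 0, 0, 85],
  [-8, -40, 0, 0, 85],
  [-5, -25, 0, 0, 85],
  [0, 0, 0, 0, 85],
  [0, 0, 0, 0, 85],
])

```text
time: 11.7
position: [0.4108, -0.2501, 0.2606]
eef_rot: [[-0.973, 0.232, 0.0], [0.232, 0.973, 0.0], [-0.0, 0.0, -1.0]]
contact_force: [-0.3, 0.7, -0.1]
gripper_width: 0.085
```

Run:
```python
from h import *
o=arm.get_obs(); print(o["position"],o["contact_force"],o["gripper_width"])
P=arm.camera_params("wrist"); im=arm.camera("wrist"); cv2.imwrite("pics/w8.png",im); np.save("P8.npy",P,allow_pickle=True)
for x in arm.spot_point("wrist","funnel")[:2]: print(x, onz("wrist",x["point"][1],x["point"][0],0,P))
```

```text
[ 0.41081282 -0.25012027  0.26055901] [-0.30040053  0.69551031 -0.06915801] 0.08496747371188844
{'point': [178.5, 280.8], 'p': 0.64} [ 0.41571264 -0.24831636  0.        ]
{'point': [278.7, 508.4], 'p': 0.57} [0.65828261 0.07262015 0.        ]
```

View pics/w8.png

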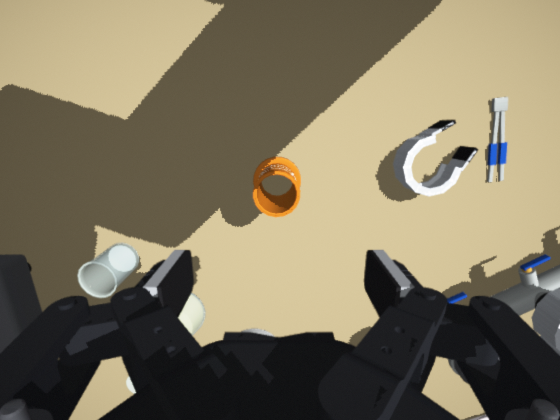

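Run:
```python
from h import *
from scipy.optimize import least_squares
im=cv2.imread("pics/w8.png"); P=np.load("P8.npy",allow_pickle=True).item()
hsv=cv2.cvtColor(im,cv2.COLOR_BGR2HSV); m=cv2.inRange(hsv,(5,150,70),(22,255,255)); m[:140]=0;m[235:]=0;m[:,:230]=0;m[:,330:]=0
k=max(cv2.findContours(m,0,cv2.CHAIN_APPROX_NONE)[0],key=cv2.contourArea); print(cv2.boundingRect(k))
obs=cv2.convexHull(k)[:,0,:].astype(np.float32); A=np.linspace(0,6.283,90)
def res(q):
    H=cv2.convexHull(np.array([proj("w",[q[0]+r*np.cos(a),q[1]+r*np.sin(a),z],P) for r,z in((.033,0),(.033,.01),(.025,.09)) for a in A],np.float32))
    return [cv2.pointPolygonTest(H,(float(x),float(y)),True)-.5 for x,y in obs]
s=least_squares(res,(.411,-.25),diff_step=1e-3,x_scale=.01); print(s.x,np.sqrt(np.mean(s.fun**2)))
S=6;x0,y0=230,145;crop=cv2.resize(im[y0:y0+90,x0:x0+100],None,fx=S,fy=S,interpolation=cv2.INTER_CUBIC)
for r,z,col in((.022,.09,(255,0,0)),(.033,.01,(0,255,0)),(.025,.09,(0,255,255))):
    q=np.array([((np.array(proj("w",[s.x[0]+r*np.cos(a),s.x[1]+r*np.sin(a),z],P))-[x0-.5,y0-.5])*S) for a in A]).astype(int); cv2.polylines(crop,[q],False,col,1)
cv2.imwrite("pics/z8.png",crop)
```

```text
(253, 157, 48, 60)
[ 0.41676312 -0.2546211 ] 0.7104583727446553
```

View pics/z8.png

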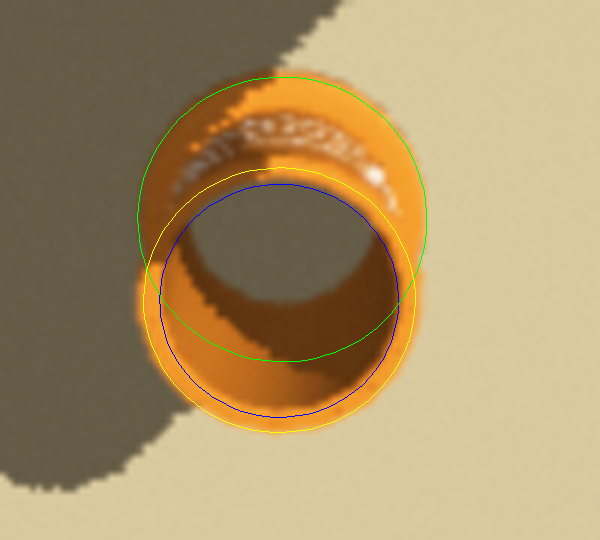

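>>> jog_arm([
  [5, -4, -30, 0, 85],
  [0, 0, -45, 0, 85],
  [0, 0, -45, 0, 85],
  [0, 0, -40, 0, 85],
  [0, 0, -30, 0, 85],
  [0, 0, -15, 0, 80],
  [0, 0, -6, 0, 80],
  [0, 0, 0, 0, 80],
])

```text
time: 12.6
position: [0.4164, -0.2537, 0.0493]
eef_rot: [[-0.973, 0.23, -0.0], [0.23, 0.973, 0.0], [0.001, 0.0, -1.0]]
contact_force: [0.3, 0.0, -0.0]
gripper_width: 0.0801
```

Run:
```python
from h import *
o=arm.get_obs(); print(o["position"],o["contact_force"],o["gripper_width"])
im=arm.camera("wrist"); cv2.imwrite("pics/w9.png",im)
```

```text
[ 0.41638921 -0.25365468  0.04925289] [ 0.29231585  0.04770079 -0.03945325] 0.0801267237942799
```

View pics/w9.png

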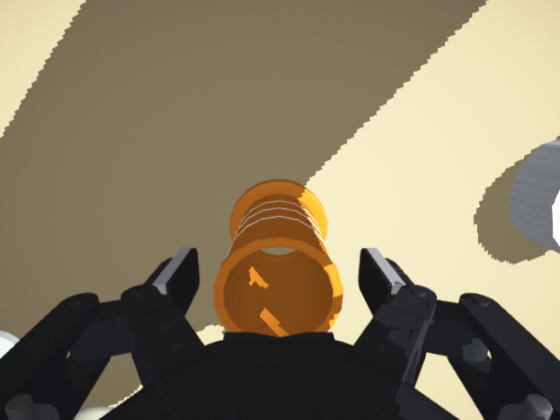

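The funnel stands centred between the pads, rim centre at about (279,287). Gripping.

>>> jog_arm([
  [0, 0, 0, 0, 60],
  [0, 0, 0, 0, 45],
  [0, 0, 0, 0, 40],
  [0, 0, 0, 0, 40],
  [0, 0, 0, 0, 40],
  [0, 0, 0, 0, 40],
], squeeze=50)

```text
time: 13.25
position: [0.417, -0.2548, 0.0504]
eef_rot: [[-0.973, 0.231, 0.002], [0.231, 0.973, -0.001], [-0.002, -0.0, -1.0]]
contact_force: [-1.3, 1.5, 9.7]
gripper_width: 0.0489
```

>>> jog_arm([
  [0, 0, 5, 0, 40],
  [0, 0, 20, 0, 40],
  [0, 0, 40, 0, 40],
  [0, 0, 45, 0, 40],
  [0, 0, 45, 0, 40],
  [0, 0, 35, 0, 40],
  [0, 0, 15, 0, 40],
  [0, 0, 0, 0, 40],
  [0, 0, 0, 0, 40],
])

```text
time: 14.15
position: [0.4162, -0.2544, 0.2538]
eef_rot: [[-0.973, 0.231, -0.0], [0.231, 0.973, 0.0], [0.0, 0.0, -1.0]]
contact_force: [-0.0, -0.1, -1.1]
gripper_width: 0.0493
```

Run:
```python
from h import *
o=arm.get_obs(); print(o["position"],o["contact_force"],o["gripper_width"])
P=arm.camera_params("wrist");im=arm.camera("wrist"); cv2.imwrite("pics/w10.png",im); np.save("P10.npy",P,allow_pickle=True); np.save("o10.npy",o,allow_pickle=True)
im=arm.camera("scene"); cv2.imwrite("pics/s10.png",cv2.resize(im[140:300,120:320],(800,600)))
```

```text
[ 0.41622166 -0.25442736  0.25380718] [-0.04084589 -0.06771389 -1.1039258 ] 0.049320963058737295
```

View pics/w10.png

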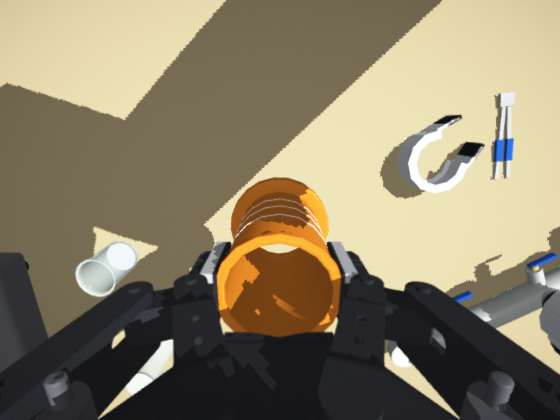

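View pics/s10.png

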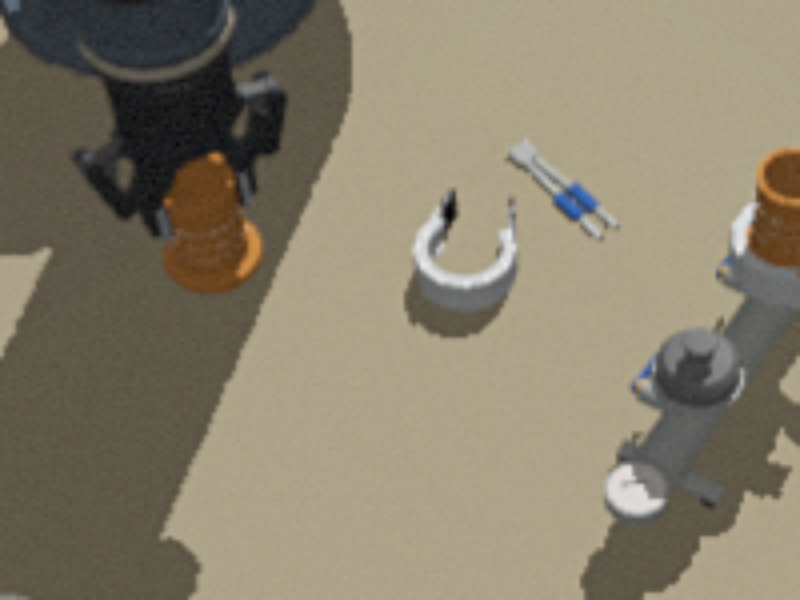

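Funnel is held upright by its upper half. I'll measure its foot centre relative to the TCP.

```bash
cat > ff.py <<'E'
from h import *
from scipy.optimize import least_squares
A=np.linspace(0,6.283,90)
def fit(im,P,p,h=.0504,save=None):
    hsv=cv2.cvtColor(im,cv2.COLOR_BGR2HSV); m=cv2.inRange(hsv,(5,150,70),(24,255,255)); m[:165]=0;m[345:]=0;m[:,:205]=0;m[:,355:]=0
    m=cv2.morphologyEx(m,cv2.MORPH_OPEN,np.ones((3,3)))
    k=max(cv2.findContours(m,0,cv2.CHAIN_APPROX_NONE)[0],key=cv2.contourArea)
    pts=k[:,0,:].astype(float); pts=pts[pts[:,1]<222]   # foot part only
    z0=p[2]-h
    def hull(q): return cv2.convexHull(np.array([proj("w",[q[0]+.033*np.cos(a),q[1]+.033*np.sin(a),z],P) for z in(z0,z0+.01) for a in A],np.float32))
    def res(q):
        H=hull(q); return [cv2.pointPolygonTest(H,(float(x),float(y)),True)-.5 for x,y in pts]
    s=least_squares(res,p[:2],diff_step=1e-3,x_scale=.01)
    if save:
        S=4;x0,y0=190,160;crop=cv2.resize(im[y0:y0+150,x0:x0+180],None,fx=S,fy=S)
        cv2.polylines(crop,[((hull(s.x)[:,0]-[x0-.5,y0-.5])*S).astype(int)],True,(255,0,0),1)
        for r in(.025,.022):
            q=np.array([(np.array(proj("w",[s.x[0]+r*np.cos(a),s.x[1]+r*np.sin(a),z0+.09],P))-[x0-.5,y0-.5])*S for a in A]).astype(int); cv2.polylines(crop,[q],False,(0,255,0),1)
        cv2.imwrite(save,crop)
    return s.x,np.sqrt(np.mean(s.fun**2))
E
python3 - <<'E'
from ff import *
im=cv2.imread("pics/w10.png");P=np.load("P10.npy",allow_pickle=True).item();o=np.load("o10.npy",allow_pickle=True).item();p=np.array(o["position"])
for h in(.0504,.053): 
    q,r=fit(im,P,p,h,"pics/z10.png"); print(h,q,r,"offset mm",(q-p[:2])*1e3)
E
```

```text
0.0504 [ 0.44113281 -0.2604399 ] 0.4387435308213232 offset mm [24.91115735 -6.01254486]
0.053 [ 0.44189291 -0.26062674] 0.45368297394034823 offset mm [25.67125078 -6.1993764 ]
```

View pics/z10.png

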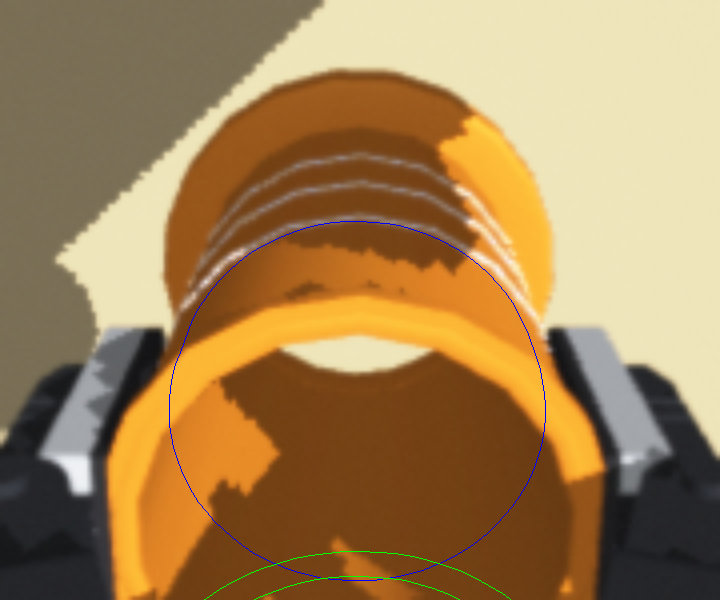

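```bash
sed -i 's/MORPH_OPEN,np.ones((3,3))/MORPH_CLOSE,np.ones((9,9))/' ff.py
python3 - <<'E'
from ff import *
im=cv2.imread("pics/w10.png");P=np.load("P10.npy",allow_pickle=True).item();o=np.load("o10.npy",allow_pickle=True).item();p=np.array(o["position"])
for h in(.053,.0504): 
    q,r=fit(im,P,p,h,"pics/z10b.png"); print(h,q,r,"offset mm",(q-p[:2])*1e3)
E
```

```text
0.053 [ 0.41597077 -0.25429755] 0.37221879807154146 offset mm [-0.25089078  0.12980888]
0.0504 [ 0.41565418 -0.25422799] 0.43230031007820136 offset mm [-0.5674761   0.19936684]
```

View pics/z10b.png

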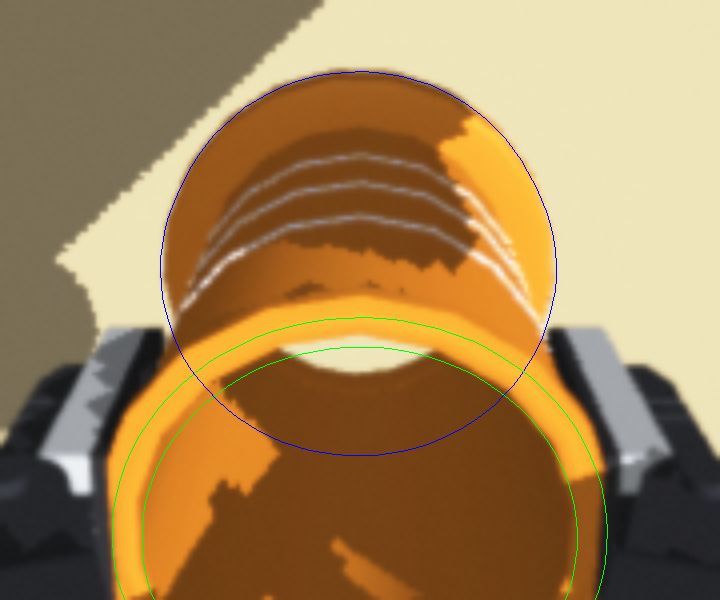

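>>> jog_arm([
  [5, 20, 0, 0, 40],
  [7, 35, 0, 0, 40],
  [8, 44, 0, 0, 40],
  [8, 44, 0, 0, 40],
  [8, 44, 0, 0, 40],
  [8, 44, 0, 0, 40],
  [8, 44, 0, 0, 40],
  [12, 44, 0, 0, 40],
  [20, 40, 0, 0, 40],
  [26, 34, 0, 0, 40],
], squeeze=50)

```text
time: 15.25
position: [0.5258, 0.1408, 0.2534]
eef_rot: [[-0.973, 0.229, -0.001], [0.229, 0.973, -0.0], [0.001, -0.001, -1.0]]
contact_force: [1.2, -0.1, 0.5]
gripper_width: 0.0487
```

>>> jog_arm([
  [30, 25, 0, 0, 40],
  [30, 14, 0, 0, 40],
  [22, 8, 0, 0, 40],
  [13, 2, 0, 0, 40],
  [0, 0, 0, 0, 40],
  [0, 0, 0, 0, 40],
])

```text
time: 15.85
position: [0.6209, 0.1873, 0.253]
eef_rot: [[-0.973, 0.231, -0.002], [0.231, 0.973, -0.001], [0.002, -0.001, -1.0]]
contact_force: [-1.2, 0.4, -1.1]
gripper_width: 0.049
```

>>> jog_arm([
  [0, 1, -15, 0, 40],
  [0, 0, -25, 0, 40],
  [0, 0, -15, 0, 40],
  [0, 0, -6, 0, 40],
  [0, 0, 0, 0, 40],
  [0, 0, 0, 0, 40],
])

```text
time: 16.45
position: [0.6214, 0.1885, 0.1943]
eef_rot: [[-0.973, 0.231, 0.001], [0.231, 0.973, 0.0], [-0.001, 0.001, -1.0]]
contact_force: [0.3, 0.4, -1.3]
gripper_width: 0.0491
```

Run:
```python
from ff import *
o=arm.get_obs(); p=np.array(o["position"]); print(p,o["contact_force"],o["gripper_width"])
P=arm.camera_params("wrist");im=arm.camera("wrist"); cv2.imwrite("pics/w11.png",im)
q,r=fit(im,P,p,.0504,"pics/z11.png"); print(q,r,(q-p[:2])*1e3)
im=arm.camera("scene"); cv2.imwrite("pics/s11.png",cv2.resize(im[120:230,270:410],(800,600),interpolation=cv2.INTER_CUBIC))
```

```text
[0.62137756 0.18848828 0.19429799] [ 0.30795159  0.38987083 -1.29530532] 0.04914347438589985
[0.62058163 0.1887249 ] 0.49724294486794324 [-0.7959328   0.23661781]
```

View pics/z11.png

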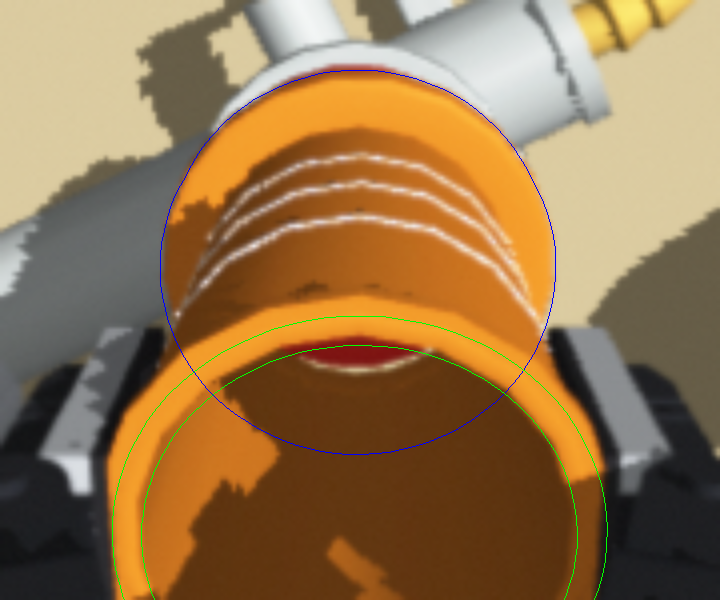

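View pics/s11.png

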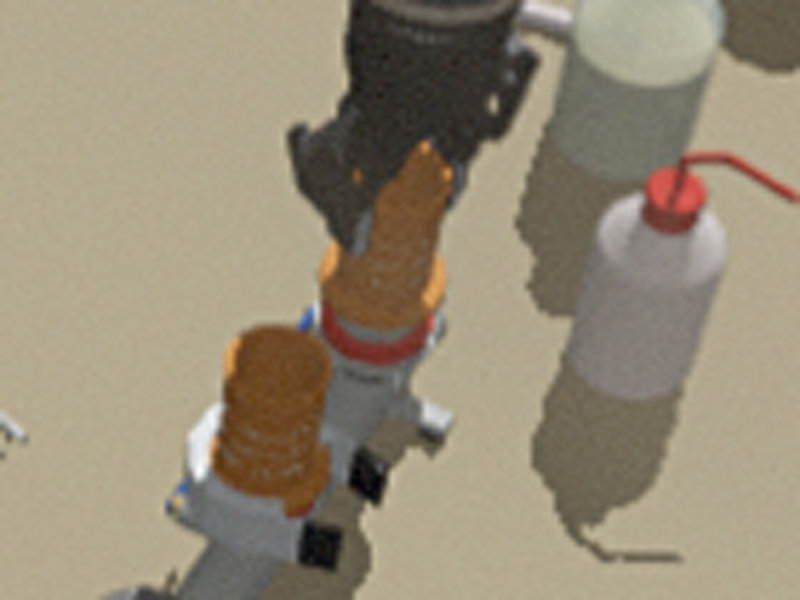

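Aligned: the foot sits over the ring, with the filter edge and ring visible inside the bore at (358,360). Lowering gently.

>>> jog_arm([
  [0, -1, -6, 0, 40],
  [0, 0, -4, 0, 40],
  [0, 0, -3, 0, 40],
  [0, 0, 0, 0, 40],
])

```text
time: 16.95
position: [0.621, 0.1874, 0.1797]
eef_rot: [[-0.973, 0.231, -0.001], [0.231, 0.973, -0.0], [0.001, -0.0, -1.0]]
contact_force: [-0.5, -0.9, -1.2]
gripper_width: 0.0487
```

>>> jog_arm([
  [0, 0, -3, 0, 40],
  [0, 0, 0, 0, 40],
  [0, 0, 0, 0, 40],
])

```text
time: 17.25
position: [0.6213, 0.1875, 0.1773]
eef_rot: [[-0.973, 0.231, -0.0], [0.231, 0.973, 0.0], [0.0, 0.0, -1.0]]
contact_force: [-0.7, -0.0, -1.6]
gripper_width: 0.0493
```

>>> jog_arm([
  [0, 0, -2, 0, 40],
  [0, 0, -1, 0, 40],
  [0, 0, 0, 0, 40],
])

```text
time: 17.55
position: [0.6213, 0.1875, 0.1742]
eef_rot: [[-0.973, 0.231, -0.0], [0.231, 0.973, 0.0], [0.0, 0.0, -1.0]]
contact_force: [-0.5, 0.3, -1.0]
gripper_width: 0.0488
```

>>> jog_arm([
  [0, 0, -2, 0, 40],
  [0, 0, 0, 0, 40],
  [0, 0, 0, 0, 40],
])

```text
time: 17.85
position: [0.6214, 0.1875, 0.1725]
eef_rot: [[-0.973, 0.231, 0.0], [0.231, 0.973, 0.0], [-0.0, 0.0, -1.0]]
contact_force: [-0.5, 0.1, 3.5]
gripper_width: 0.049
```

>>> jog_arm([
  [0, 0, -2, 0, 40],
  [0, 0, 0, 0, 40],
  [0, 0, 0, 0, 40],
])

```text
time: 18.15
position: [0.6215, 0.1875, 0.1706]
eef_rot: [[-0.973, 0.231, 0.001], [0.231, 0.973, 0.0], [-0.001, 0.0, -1.0]]
contact_force: [-1.2, -0.9, 6.3]
gripper_width: 0.0494
```

>>> jog_arm([
  [0, 0, -1, 0, 40],
  [0, 0, -1, 0, 40],
  [0, 0, 0, 0, 40],
  [0, 0, 0, 0, 40],
  [0, 0, 0, 0, 40],
  [0, 0, 0, 0, 40],
])

```text
time: 18.75
position: [0.6215, 0.1875, 0.169]
eef_rot: [[-0.973, 0.231, 0.001], [0.231, 0.973, 0.0], [-0.001, 0.0, -1.0]]
contact_force: [-1.7, 0.3, 9.6]
gripper_width: 0.0489
```

Run:
```python
from ff import *
for i in range(4):
    im=arm.camera("wrist" if i<2 else ("scene" if i==2 else "top")); o=arm.get_obs(); p=np.array(o["position"]); print(p,o["contact_force"].round(2) if hasattr(o["contact_force"],"round") else o["contact_force"],o["moment"],o["gripper_width"])
    if i==1:
        cv2.imwrite("pics/w12.png",im); P=arm.camera_params("wrist"); q,r=fit(im,P,p,.0504,"pics/z12.png"); print(q,r,(q-p[:2])*1e3)
    if i==2: cv2.imwrite("pics/s12.png",cv2.resize(im[120:230,270:410],(800,600),interpolation=cv2.INTER_CUBIC))
    if i==3: cv2.imwrite("pics/t12.png",im)
```

```text
[0.62154715 0.18752307 0.16896871] [-3.08 -0.13  9.08] [-0.40823893  0.56785156 -0.04044984] 0.0489589594891921
[0.62152988 0.1875324  0.16893621] [-1.47 -0.84  9.97] [-0.34190313  0.58906473 -0.05303483] 0.04927130293434203
[0.62080533 0.18759415] 0.3602191604329562 [-0.72455248  0.06175838]
[0.62153808 0.18753558 0.16897828] [-2.97 -0.55  8.91] [-0.42329856  0.56322768 -0.02178557] 0.04940978480116377
[0.62153721 0.18754559 0.16897576] [-2.11 -0.29  9.14] [-0.37534924  0.51409058 -0.00985046] 0.04907316375018057
```

View pics/z12.png

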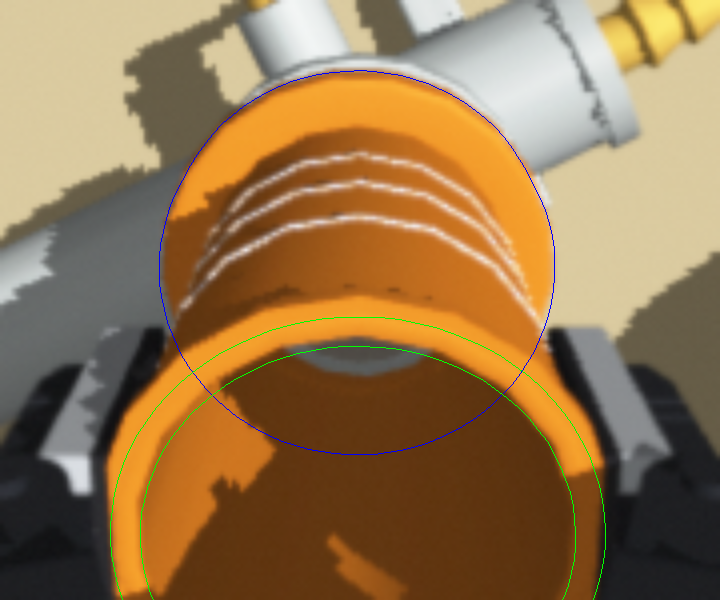

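View pics/s12.png

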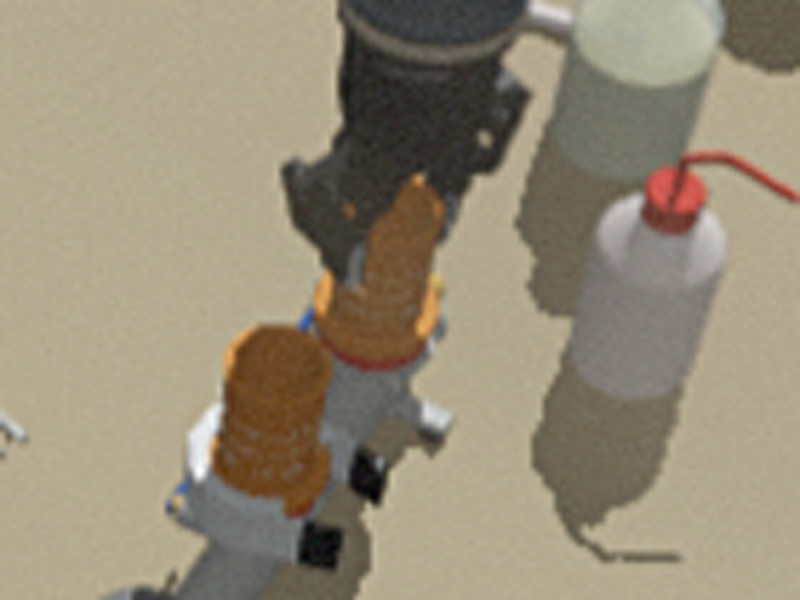

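View pics/t12.png

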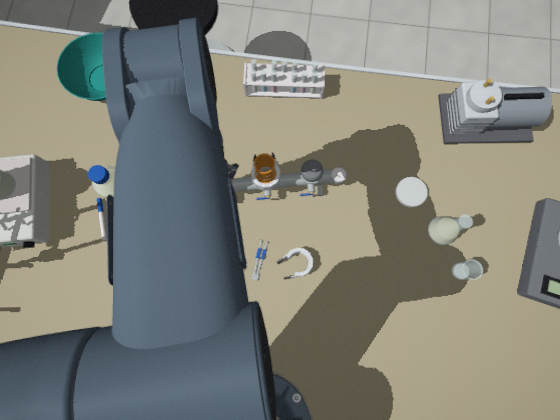

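>>> jog_arm([
  [-0.5, 0, 0, 0, 40],
  [0, 0, 0, 0, 40],
  [0, 0, 0, 0, 40],
  [0, 0, 0, 0, 40],
])

```text
time: 19.35
position: [0.6213, 0.1876, 0.1691]
eef_rot: [[-0.973, 0.231, 0.002], [0.231, 0.973, 0.0], [-0.002, 0.001, -1.0]]
contact_force: [-1.1, 0.2, 9.2]
gripper_width: 0.0492
```

>>> jog_arm([
  [0, 0, 0, 0, 40],
])

```text
time: 19.45
position: [0.6213, 0.1876, 0.1691]
eef_rot: [[-0.973, 0.231, 0.002], [0.231, 0.973, 0.0], [-0.002, 0.001, -1.0]]
contact_force: [0.6, -1.3, 9.3]
gripper_width: 0.0491
```

>>> jog_arm([
  [0, 0, 0, 0, 40],
])

```text
time: 19.55
position: [0.6213, 0.1875, 0.1691]
eef_rot: [[-0.973, 0.231, 0.002], [0.231, 0.973, 0.0], [-0.001, 0.001, -1.0]]
contact_force: [-0.5, -1.2, 10.5]
gripper_width: 0.0488
```

Side force is now only about 1 N or less, and the vertical push is steady at 9–10.5 N. Handing in.

```bash
python3 -c "
from rig import arm
print(arm.get_obs()['contact_force']); print(arm.job_done())"
```

```text
[-0.46652721 -1.18355002 10.50051363]
the job is handed in; nothing more can be done
None
```

The ring is on the filter, the funnel stands on the ring, and I handed the job in at about 19.6 s with the gripper still holding and pressing the funnel.

- **Ring:** I lowered it over the filter until it touched the flange and let go. The wrist picture afterwards showed it flat and concentric.
- **Funnel:** I gripped it by its upper half with a 50 N squeeze and set it upright on the ring. Its foot centre measured (0.621, 0.188) m against (0.621, 0.188) m for the seat. The last pictures show the foot down on the ring with no visible gap.
- **Press:** The final wrist readings were about 9 to 10.5 N straight down. The head gave about 5.5 mm from first contact, which fits roughly 10 to 11 N including the funnel's weight. I saw no sign of the funnel slipping in the grip.

**Small disagreements:**
- A side force of 2–3 N showed up while pressing. A 0.5 mm nudge brought it down to about 1 N.
- The funnel rim appeared up to 2 mm off my upright model in the wrist picture. That could be calibration error or a tilt of about 1°.

I touched nothing else on purpose, and the bench items visible in the last overhead picture are in place. The arm hides the wash bottle there, but the scene camera shows it where it was.

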